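# Cock the toy catapult with the round paddle

## Task

Two wooden toy catapults are screwed to the craft bench. Cock the one with the round paddle: press its sprung arm down until the steel catch at its end snaps over the pin and holds it, then come away carefully so that it stays cocked; never let the arm fly up. Do not move the arm of the other catapult, the one with the square paddle.

Things in the scene. Friction and masses are not known exactly. Their poses are not given: they have to be found in the camera images.
- catapult: Wooden catapult with the ROUND paddle, fixed. Origin: under its 300 x 110 x 18 mm board, z up. Arm axle along y at x +90, z 75 mm; the arm points to -x. Flat round paddle 68 mm across, 10 thick, centre 150 mm from the axle, top face 5 mm above the arm's axle line; steel pin across the arm at 205 mm. Steel catch at the -x end: x -137 to -105, 20 wide, top z 117 mm.
- throwing_arm (a joint): Round-paddle arm, rad: 0 = at rest, sloping up at 0.72 rad (41 degrees) towards the catapult's -x; grows as pressed down; 0.72 = level. Cocked it reads about 0.68. To snap in, press it to 0.74 or more, at most 0.82, where it stops dead. Its spring pushes up with about 3.5 N at the paddle at rest, 8 N when down.
- catch (a joint): Sprung steel hook with a sloping top, pivoted at x -113, z 30 mm of the catapult. Rad: 0 = upright, hooked; up to 0.5 as it tips back to -x. The pin coming down pushes it back; it then snaps forward over the pin by itself. Hair-trigger: a nudge of about 2 N at its top fires the cocked arm, so keep off it.
- other_paddle (a point): Centre of the top face of the SQUARE paddle (50 x 50 mm) of the second catapult, otherwise alike, uncocked, to be left alone. About 180 mm above the bench. Its axes are those of its arm at rest: y across that catapult, z up.

How it is judged:
At the end, for the whole second after the job is handed in: The round-paddle arm is down and at rest on the catch by itself (its angle 0.62 to 0.74 rad, slower than 0.1 rad/s), with the catch upright over the pin (within 0.1 rad of hooked) (value of joint throwing_arm between 0.62 and 0.74 rad and value of joint catch below 0.1 rad and velocity of joint throwing_arm between -0.1 and 0.1 rad/s); the robot touches nothing.
It fails at once if the round-paddle arm flies up (faster than 4 rad/s, having risen to below 0.6 rad) (velocity of joint throwing_arm below -4 rad/s and value of joint throwing_arm below 0.6 rad).
It fails at once if the square paddle is moved by more than 20 mm (distance of other_paddle from where it was at the start of the episode above 0.02 m).
It also fails if it takes over 35 s, if anything falls off the work surface, if the arm or the gripper's body presses on something with over 40 N, if the wrist force passes 120 N, or if a joint passes its speed limit or range.

## Robot

A 6-joint arm with a two-finger parallel gripper is mounted at the origin on the work surface. World frame = base frame: x ahead of the robot, y to its left, z up, the work surface at z = 0. Lengths are in m, angles in rad, forces in N, time in s.
With the tool pointing down it reaches from about 0.3 to 0.775 m from the base axis. Payload 14.6 kg.
Tool frame: the origin (TCP) lies at the very end of the fingers, on their centre line; the grasp point (between the pads) lies 19 mm behind it; z points along the fingers, y is the line along which they close (so a half turn about z gives the same grasp; the last joint's range is limited). The gripper opens to 94 mm and grips with 3 to 60 N. Pads are 16 mm wide; open, the fingers measure 119 mm over their backs; the gripper's body (75 mm by 177 mm) begins 78 mm behind the grasp point.
Start: joints at [-1.318, 0.3, 1.521, -0, 1.321, -0.067], TCP at [0.173, -0.522, 0.205] pointing down, gripper open.
Joint ranges: [-3.03, 3.03], [-0.79, 2.21], [0.23, 2.52], [-1.04, 4.18], [0, 3.07], [-2.55, 2.55]. Speed limits (rad/s): [2.22, 2.22, 2.57, 3.14, 3.14, 3.14].

## Interface

Orientations are given as [roll, pitch, yaw] about the fixed x, y, z axes, in that order (R = Rz(yaw) Ry(pitch) Rx(roll)).
In Python, from station import ctrl gives the robot as it stands.
- The arm moves only by the shell command python3 -m pendant 'ROWS' [OPENING] [FORCE]. ROWS is JSON, a list of rows, each a list of 2 entries, a list of its own where there are three numbers: the shift along the world's x, y, z in cm, then the turn about the world's z in rad. A call has 1 to 20 rows; each row shifts and turns the commanded pose from where the row before left it; what a row does not reach is not made up. A row lasts 1/12 s, in which the tool goes at most 41.7 mm and 7.16 degrees, less where a joint would pass 70% of its speed; a pose out of reach is approached as far as the arm can. A call is refused whole if a number of a shift passes 4.17 or a number of a turn 0.125, either way. A call with a gripper value outside its range is refused whole. OPENING is the opening, from 0 (shut) to 1 (fully open), set as the call begins (- or left out, the last holds). The fingers move at their own pace and stop on an object; FORCE is the grip in N (left out, the last holds). Time passes only in rows, so rows that do not move let the fingers close. It gives the time, the measured TCP pose, the force, the opening and the grip force at its end, in the units of the state.
- ctrl.get_obs(): the state, without advancing time (a new reading comes with each control period).
- ctrl.camera(name): name is "side" or "top"; returns a dict with "color" (384x512x3 uint8, red, green, blue), "intrinsics" (3x3 intrinsics, pixels), "camera_from_world" (4x4, takes a point from world to camera coordinates). Camera axes: x right, y down, z forward; pixel columns grow to the right and rows downward; lengths in m; the calibration is good to about 2 mm. A picture is of the moment at which its call begins. There is no depth.
- ctrl.hand_in(): hands the job in; it is judged then, once.
The state is a dict: "time_s": time; "qpos": joint angles; "joint_vel": joint speeds; "tau": joint torques, N m; "ee_pos": TCP position; "eef_rot": TCP orientation; "force": force on the tool from outside, world axes, zero at the start; "moment": the same for the moment, N m; "grip_width": finger opening in m; "grip_force": force on a finger pad.
Only numpy, scipy, OpenCV 4.12 (cv2) and the standard library are available. Lean on these libraries where they do the work, as an engineer would, in place of code of your own. Each camera call takes 0.05 s, during which the arm holds its last target. There are 200 camera calls.

## Working session

There is one attempt and no reset: what is moved stays moved. The work goes in short steps, Python scripts to look and compute and a shell command to move; the robot and the scene stay as the last step left them, time stands still between calls to the robot, and variables do not carry over. Pictures are saved under pics/ and viewed, at most 10 in all, crops included, and the job is handed in when it is done.

```bash
mkdir -p pics; python3 - <<'E'
from station import ctrl
import cv2,numpy as np
for n in("top","side"):
    c=ctrl.camera(n); cv2.imwrite(f"pics/{n}0.png",cv2.resize(c["color"][:,:,::-1],(800,600),interpolation=cv2.INTER_CUBIC)); print(n,c["intrinsics"].tolist(),np.round(c["camera_from_world"],4).tolist())
o=ctrl.get_obs();print(o)
E
```

```text
top [[351.75637205621314, 0.0, 259.8067436327108], [0.0, 351.75637205621314, 188.28279659453153], [0.0, 0.0, 1.0]] [[-0.0125, -0.9994, 0.0338, -0.0421], [-0.9944, 0.0089, -0.1055, 0.5637], [0.1051, -0.0349, -0.9938, 0.9753], [0.0, 0.0, 0.0, 1.0]]
side [[388.01214455483444, 0.0, 254.5317440447073], [0.0, 388.01214455483444, 190.12471591510104], [0.0, 0.0, 1.0]] [[-0.9574, -0.2881, -0.0186, 0.5272], [-0.1506, 0.553, -0.8195, 0.2003], [0.2464, -0.7818, -0.5728, 0.7676], [0.0, 0.0, 0.0, 1.0]]
{'time_s': 0.1, 'qpos': array([-1.31763374e+00,  3.00421168e-01,  1.52149683e+00,  1.46821623e-05,
        1.32069706e+00, -6.65710061e-02]), 'joint_vel': array([-0.00105261, -0.00173908, -0.00134841,  0.00039067, -0.00142811,
        0.00065486]), 'tau': array([ 1.45863974e-03, -5.32645297e+01, -3.53284049e+01,  7.09672272e-02,
        2.34700588e-02, -7.07731533e-05]), 'ee_pos': array([ 0.17283183, -0.52190108,  0.20494936]), 'eef_rot': array([-3.14057345e+00, -8.22028897e-05,  3.19729914e-01]), 'force': array([ 0.17294874, -0.43714901, -0.14166034]), 'moment': array([-0.00642264, -0.03682262, -0.04987129]), 'grip_force': 0.0, 'grip_width': 0.09376206452079346}
```

View pics/top0.png

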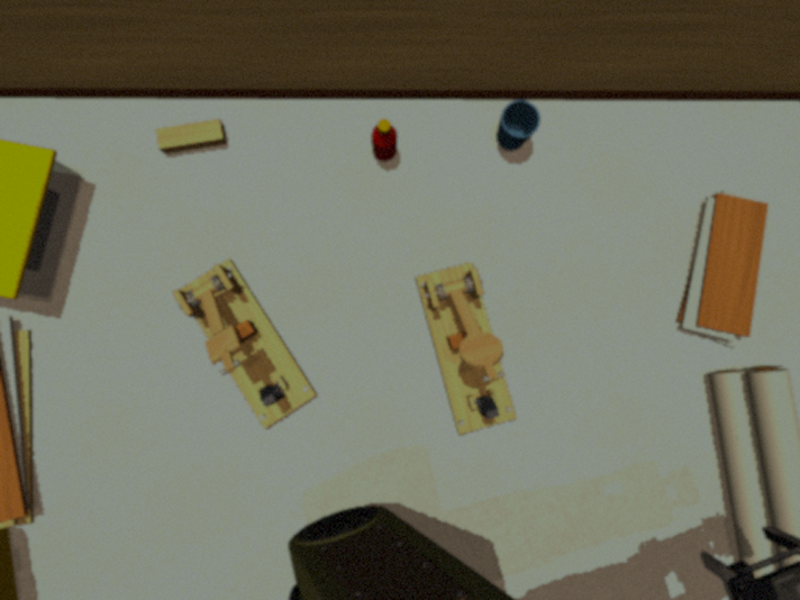

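View pics/side0.png

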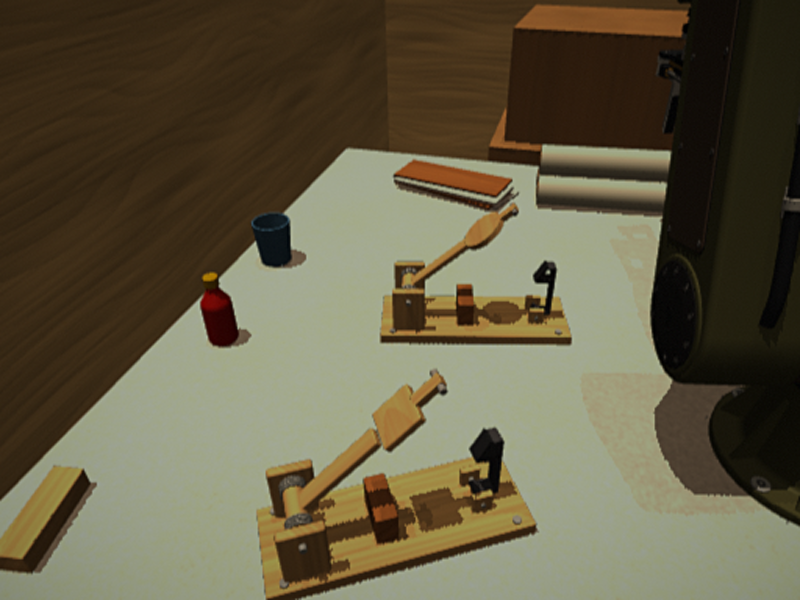

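Top view: the round-paddle catapult's board corners are at (416,275), (476,263), (515,418) and (459,435), with the paddle at (482,350). The square one is to its left, at about (232,342). In the side view the round paddle is the far one, at (487,230), with its catch at (546,272).

```bash
cat > h.py <<'E'
from station import ctrl
import numpy as np
from scipy.optimize import least_squares
def cams(): return {n:ctrl.camera(n) for n in("top","side")}
def proj(c,p):
    q=(c["camera_from_world"]@np.append(p,1))[:3]; return (c["intrinsics"]@q)[:2]/q[2]
def world(x,p):
    c,s=np.cos(x[2]),np.sin(x[2]); return np.array([x[0]+c*p[0]-s*p[1],x[1]+s*p[0]+c*p[1],p[2]])
def arm(r,th,h=.005):
    a=.72-th; return np.array([.09-r*np.cos(a)-h*np.sin(a)*-1*-1,0,.075+r*np.sin(a)+h*np.cos(a)])
def fit(C,obs):
    def f(x): return np.concatenate([proj(C[n],world(x,p))-((np.array(u)+.5)*.64-.5) for n,p,u in obs])
    best=min((least_squares(f,[.5,0,y],loss="soft_l1") for y in(0,.5,-.5)),key=lambda s:s.cost)
    return best.x,f(best.x).reshape(-1,2)
E
python3 - <<'E'
from h import *
C=cams()
T=.018
o=[("top",(.15,.055,T),(416,275)),("top",(.15,-.055,T),(476,263)),("top",(-.15,-.055,T),(515,418)),("top",(-.15,.055,T),(459,435)),
("top",arm(.15,0),(482,350)),("side",arm(.15,0),(487,230)),("side",(-.15,.055,T),(571,336)),("side",(.15,.055,T),(382,335))]
x,r=fit(C,o);print(x,r.round(1).tolist())
for th in(0,.2,.4,.6,.7,.78): print(th,world(x,arm(.15,th)).round(4))
print("catch",world(x,(-.121,0,.117)),"pin",world(x,arm(.205,0,0)))
o=[("top",(.15,.055,T),(173,292)),("top",(.15,-.055,T),(232,260)),("top",(-.15,-.055,T),(316,395)),("top",(-.15,.055,T),(268,429))]
x,r=fit(C,o);print(x,r.round(1).tolist(),world(x,arm(.15,0)))
E
```

```text
[ 0.46907103 -0.15624692  0.24306196] [[-0.2, -0.2], [-2.3, -1.8], [0.6, -0.1], [-0.7, -0.8], [1.4, 6.7], [5.7, -0.8], [0.4, 0.8], [-1.8, -0.6]]
0 [ 0.4438 -0.1625  0.1777]
0.2 [ 0.4277 -0.1665  0.1539]
0.4 [ 0.4167 -0.1692  0.1269]
0.6 [ 0.4113 -0.1706  0.0979]
0.7 [ 0.4108 -0.1707  0.083 ]
0.78 [ 0.4114 -0.1706  0.071 ]
catch [ 0.35162775 -0.18536868  0.117     ] pin [ 0.40683563 -0.17167909  0.21017386]
[0.47805345 0.24246931 0.58694141] [[2.3, 0.1], [-2.6, -0.7], [1.2, -0.1], [-1.1, 0.7]] [0.45634842 0.22803253 0.17766673]
```

```bash
sed -i 's/-h\*np.sin(a)\*-1\*-1/+h*np.sin(a)/' h.py
python3 - <<'E'
from h import *
import cv2
C=cams()
T=.018
o=[("top",(.15,.055,T),(416,275)),("top",(.15,-.055,T),(476,263)),("top",(-.15,-.055,T),(515,418)),("top",(-.15,.055,T),(459,435)),("side",(-.15,.055,T),(571,336)),("side",(.15,.055,T),(382,335))]
x,r=fit(C,o);print(x,r.round(1).tolist())
I=[]
for n,(u,v) in(("top",(255,150)),("side",(230,120))):
    S=4;im=cv2.resize(C[n]["color"][v:v+140,u:u+140,::-1],None,fx=S,fy=S,interpolation=cv2.INTER_CUBIC)[:,:400].copy()
    def pl(ps,col):
        cv2.polylines(im,[np.int32([((proj(C[n],world(x,p))-(u,v)+.5)*S) for p in ps])],False,col,1)
    pl([(a*.15,b*.055,T) for a,b in((1,1),(1,-1),(-1,-1),(-1,1),(1,1))],(0,0,255))
    t=np.linspace(0,6.283,40)
    pl([arm(.15+.034*np.cos(k),0)+[0,.034*np.sin(k),0] for k in t],(255,0,0))
    pl([arm(0,0,0),arm(.205,0,0)],(0,255,0))
    pl([arm(.205,0,0)-[0,.012,0],arm(.205,0,0)+[0,.012,0]],(0,255,0))
    pl([(-.137,-.01,.117),(-.105,-.01,.117),(-.105,.01,.117),(-.137,.01,.117),(-.137,-.01,.117)],(255,0,255))
    I.append(im)
cv2.imwrite("pics/ov.png",np.hstack(I))
E
```

```text
[ 0.4673217  -0.15780995  0.24186689] [[0.4, 0.3], [-1.7, -1.2], [1.1, 0.6], [-0.2, -0.2], [1.1, 0.6], [-1.0, -0.9]]
```

View pics/ov.png

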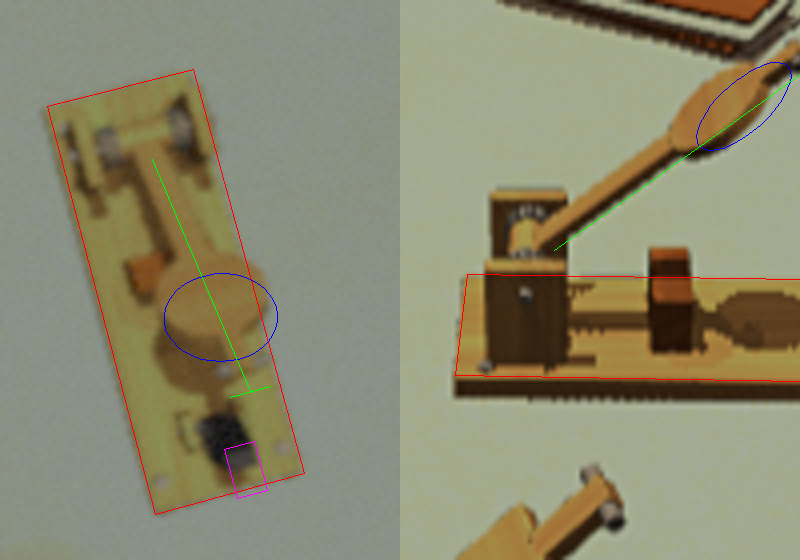

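The board outline fits, but the axle, paddle and catch all sit about 15 mm further along +x than the model centred on the board. I'll fit the mechanism itself.

```bash
python3 - <<'E'
from h import *
import cv2
C=cams(); S=4
O={"top":(255,150),"side":(230,120)}
pts=[("top",arm(.15,0),(213,298)),("side",arm(.15,0),(327,105)),("top",arm(0,0,0),(143,137)),("side",arm(0,0,0),(127,238)),("top",np.array((-.121,0,.117)),(229,441))]
f=lambda x:np.concatenate([proj(C[n],world((x[0],x[1],.242),p))-(np.array(u)/S-.5+O[n]) for n,p,u in pts])
s=least_squares(f,[.47,-.157]);x=(*s.x,.242);print(x,f(s.x).reshape(-1,2).round(1).tolist())
I=[]
for n,(u,v) in O.items():
    im=cv2.resize(C[n]["color"][v:v+140,u:u+140,::-1],None,fx=S,fy=S,interpolation=cv2.INTER_CUBIC)[:,:400].copy()
    def pl(ps,col): cv2.polylines(im,[np.int32([((proj(C[n],world(x,p))-(u,v)+.5)*S) for p in ps])],False,col,1)
    t=np.linspace(0,6.283,40)
    pl([arm(.15+.034*np.cos(k),0)+[0,.034*np.sin(k),0] for k in t],(255,0,0))
    pl([arm(0,0,0),arm(.205,0,0)],(0,255,0))
    pl([(-.137,-.01,.117),(-.105,-.01,.117),(-.105,.01,.117),(-.137,.01,.117),(-.137,-.01,.117)],(255,0,255))
    I.append(im)
cv2.imwrite("pics/ov2.png",np.hstack(I))
for th in(0,.1,.2,.4,.6,.7,.74,.78,.8): print(th,world(x,arm(.15,th)).round(4))
print("catch",world(x,(-.121,0,.117)))
E
```

```text
(np.float64(0.4813280223506474), np.float64(-0.15294688978953827), 0.242) [[-0.3, -1.2], [-2.3, 0.5], [0.4, 0.6], [1.0, 3.3], [2.2, 1.7]]
0 [ 0.4624 -0.1576  0.1777]
0.1 [ 0.453  -0.1599  0.1662]
0.2 [ 0.4447 -0.162   0.1539]
0.4 [ 0.432  -0.1651  0.1269]
0.6 [ 0.4247 -0.1669  0.0979]
0.7 [ 0.4232 -0.1673  0.083 ]
0.74 [ 0.423  -0.1673  0.077 ]
0.78 [ 0.423  -0.1673  0.071 ]
0.8 [ 0.4232 -0.1673  0.068 ]
catch [ 0.36385389 -0.18194391  0.117     ]
```

View pics/ov2.png

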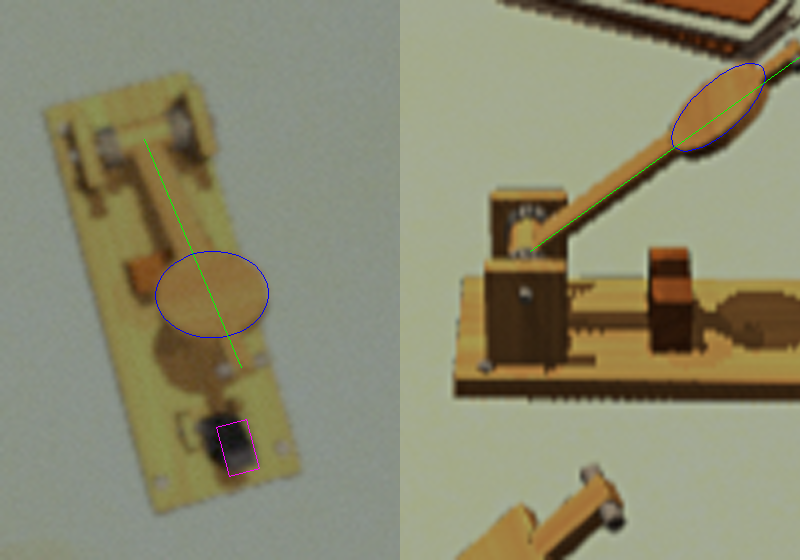

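The fit now lines up with the axle, paddle and catch. Next: close the fingers, rise, and go over to the paddle.

```bash
python3 -m pendant '[[[0,0,2.5],-0.078],[[0,0,2.5],0],[[0,0,2.5],0],[[1,1.2,0],0],[[2,2.5,0],0],[[2.4,3,0],0],[[2.4,3,0],0],[[2.4,3,0],0],[[2.4,3,0],0],[[2.4,3,0],0],[[2.4,3,0],0],[[2.4,3,0],0],[[2.4,3,0],0],[[2.4,3,0],0],[[2.4,3,0],0],[[2,2.5,0],0],[[0.5,0.4,0],0],[[0,0,0],0],[[0,0,0],0]]' 0 20
```

```text
time_s: 1.98
ee_pos: [0.4676, -0.1562, 0.28]
eef_rot: [-3.141, 0.001, 0.243]
force: [0.0, 0.5, -0.3]
grip_width: 0.0005
grip_force: 0.0
```

Now down to 0.195, just above the paddle.

```bash
python3 -m pendant '[[[0,0,-2],0],[[0,0,-2.5],0],[[0,0,-2.5],0],[[0,0,-1.5],0],[[0,0,0],0],[[0,0,0],0]]'
python3 - <<'E'
from h import *
import cv2
C=cams(); I=[]
for n,(u,v) in {"top":(255,150),"side":(230,60)}.items():
    I.append(cv2.resize(C[n]["color"][v:v+170,u:u+130,::-1],None,fx=3,fy=3,interpolation=cv2.INTER_CUBIC))
cv2.imwrite("pics/a.png",np.hstack(I))
E
```

```text
time_s: 2.48
ee_pos: [0.4672, -0.157, 0.1956]
eef_rot: [-3.141, 0.001, 0.24]
force: [0.2, -1.4, 1.9]
grip_width: 0.0007
grip_force: 0.0
```

View pics/a.png

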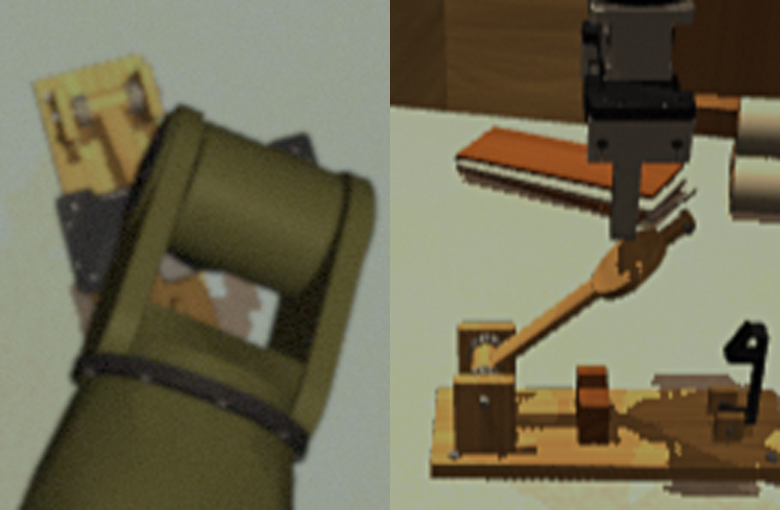

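The finger is over the paddle at (622,235). Pressing along the arc to about 0.6 rad.

```bash
python3 -m pendant '[[[0,0,-0.8],0],[[0,0,-0.9],0],[[-0.45,-0.1,-0.6],0],[[-0.45,-0.1,-0.6],0],[[-0.45,-0.1,-0.6],0],[[-0.4,-0.1,-0.6],0],[[-0.35,-0.1,-0.7],0],[[-0.35,-0.1,-0.7],0],[[-0.3,-0.1,-0.7],0],[[-0.3,0,-0.7],0],[[-0.2,-0.1,-0.7],0],[[-0.2,0,-0.7],0],[[-0.2,-0.1,-0.7],0],[[-0.1,0,-0.7],0],[[0,0,0],0],[[0,0,0],0]]'
python3 - <<'E'
from h import *
import cv2
c=ctrl.camera("side")["color"][100:250,220:390,::-1]
cv2.imwrite("pics/b.png",cv2.resize(c,None,fx=4,fy=4,interpolation=cv2.INTER_CUBIC))
E
```

```text
time_s: 3.92
ee_pos: [0.4302, -0.1652, 0.098]
eef_rot: [-3.141, 0.0, 0.242]
force: [2.2, -0.2, 7.1]
grip_width: 0.0003
grip_force: 3.1
```

View pics/b.png

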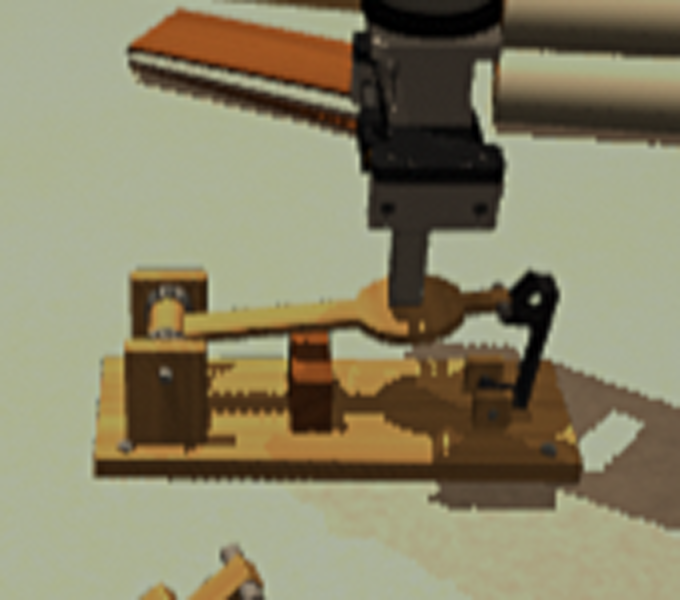

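The arm is nearly level, the pin at (505,300) is on the hook's slope, and the catch is tipped back. Pressing on to about 0.78.

```bash
python3 -m pendant '[[[-0.1,0,-0.6],0],[[-0.1,0,-0.6],0],[[0,0,-0.5],0],[[0,0,-0.5],0],[[0,0,-0.4],0],[[0,0,0],0],[[0,0,0],0],[[0,0,0],0]]'
python3 - <<'E'
from h import *
import cv2
c=ctrl.camera("side")["color"][100:250,220:390,::-1]
cv2.imwrite("pics/c.png",cv2.resize(c,None,fx=4,fy=4,interpolation=cv2.INTER_CUBIC))
E
```

```text
time_s: 4.63
ee_pos: [0.4285, -0.1655, 0.0725]
eef_rot: [3.141, -0.0, 0.242]
force: [1.6, -1.6, 7.6]
grip_width: 0.0002
grip_force: 4.0
```

View pics/c.png

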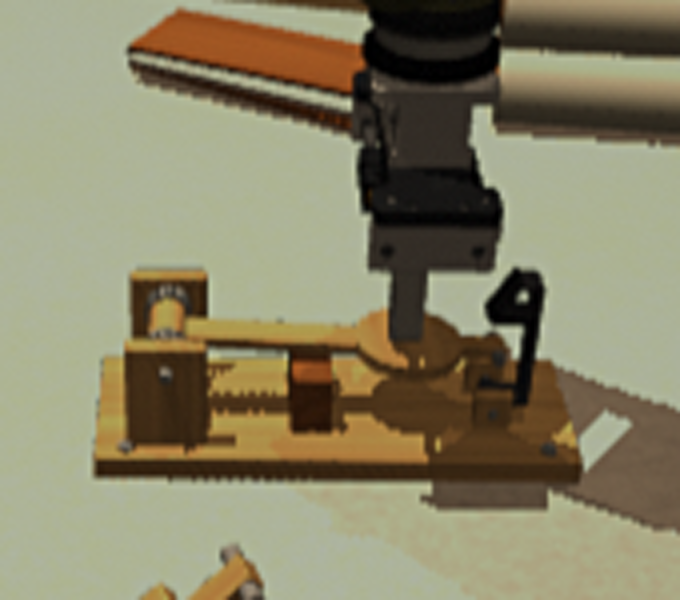

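The catch at (520,300) is upright again and the pin is below the hook. Easing up slowly while watching the force.

```bash
python3 -m pendant '[[[0,0,0.15],0],[[0,0,0.15],0],[[0,0,0.15],0],[[0,0,0.15],0],[[0,0,0.15],0],[[0,0,0.15],0],[[0,0,0.15],0],[[0,0,0.15],0],[[0,0,0.15],0],[[0,0,0.15],0],[[0,0,0.1],0],[[0,0,0],0],[[0,0,0],0],[[0,0,0],0]]'
python3 - <<'E'
from h import *
import cv2
c=ctrl.camera("side")["color"][100:250,220:390,::-1]
cv2.imwrite("pics/d.png",cv2.resize(c,None,fx=4,fy=4,interpolation=cv2.INTER_CUBIC))
E
```

```text
time_s: 5.85
ee_pos: [0.4281, -0.165, 0.0881]
eef_rot: [-3.141, 0.001, 0.242]
force: [-0.3, 0.6, -0.4]
grip_width: 0.0005
grip_force: 0.0
```

View pics/d.png

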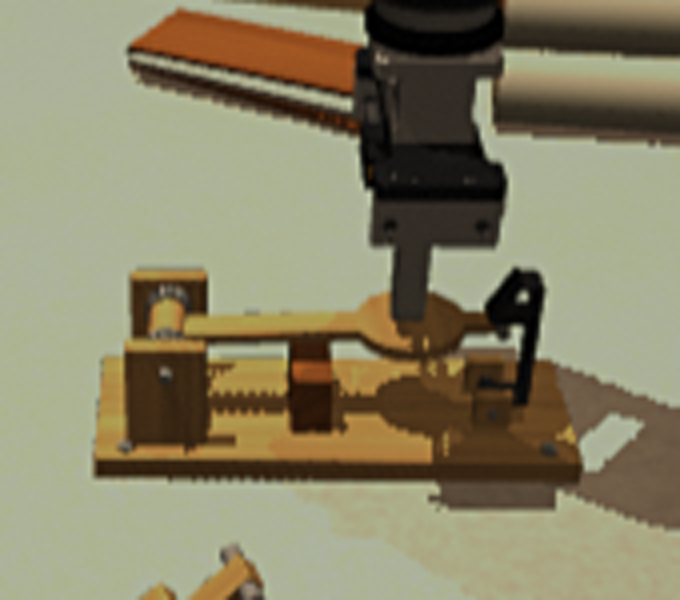

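The pin at (500,330) is held under the hook and the force on the tool is about zero, so the arm is cocked. Withdrawing straight up.

```bash
python3 -m pendant '[[[0,0,0.3],0],[[0,0,0.5],0],[[0,0,1],0],[[0,0,2],0],[[0,0,2],0],[[0,0,2],0],[[0,0,2],0],[[0,0,2],0],[[0,0,2],0],[[0,0,1],0],[[0,0,0],0],[[0,0,0],0],[[0,0,0],0],[[0,0,0],0]]'
python3 - <<'E'
from h import *
import cv2
c=ctrl.camera("side")["color"][100:250,220:390,::-1]
cv2.imwrite("pics/e.png",cv2.resize(c,None,fx=4,fy=4,interpolation=cv2.INTER_CUBIC))
E
```

```text
time_s: 7.07
ee_pos: [0.428, -0.1649, 0.2354]
eef_rot: [-3.14, 0.001, 0.242]
force: [0.3, -0.7, 0.2]
grip_width: 0.0006
grip_force: 0.0
```

View pics/e.png

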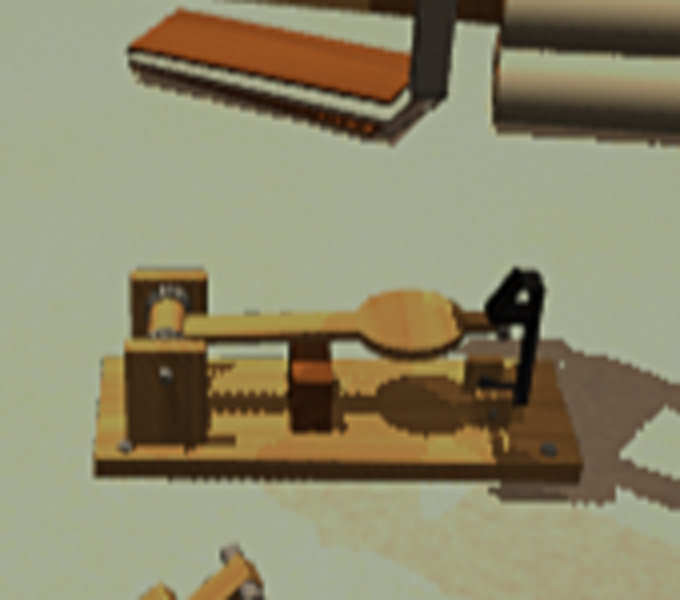

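The arm stays down with its pin at (500,330) under the upright catch, and the tool is well clear.

```bash
python3 -c "
from station import ctrl
print(ctrl.hand_in())"
```

```text
the job is handed in; nothing more can be done
None
```

The round-paddle catapult is cocked and holding on its catch by itself; the gripper is clear of it, the square-paddle catapult was not touched, and I handed the job in at about 7 s (no verdict was returned).

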